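# Flip a spotting tile wells-up into the tray

## Task

The rinsed spotting tile (the oblong white porcelain one) lies wells-down on the wooden table. Pick it up and let it fall flat, from a few centimetres up, across the top edge of the aluminium ramp, its middle a little beyond the edge on the tray side, so that it flips over and comes to rest wells-up, flat in the grey tray. Leave the square tile and the round disc where they lie.

Things in the scene. Friction and masses are not known exactly. Their poses are not given: they have to be found in the camera images.
- tile_mid (a point): Centre (half-way up) of the oblong white porcelain spotting tile, 64 x 44 x 9 mm, 55 g, lying on the table, six wells underneath, plain back up. x along the length, y along the width, z out of the plain back (down once turned over). Grasp it by its long sides. It flips well if let go level, length square across the edge, underside 20 to 60 mm above it, centre 10 to 25 mm beyond it.
- stand: Fixed aluminium ramp, 90 mm wide, up to a straight top edge 130 mm above the table; behind the edge a wall drops to an open grey tray. Origin on the table below the edge's middle; x points level from the edge over the tray, y along the edge, z up. Ramp slopes down at 43 deg to -x. Tray inside: x -7 to 182, y -65 to 65, floor 6, rim 28 mm high. The flipped tile lands at about x 25 to 65.
- square: Bystander: plain square white porcelain tile 40 x 40 x 9 mm lying on the table; origin at the centre of its underside, z up.
- disc: Bystander: plain round white porcelain disc, 52 mm across, 9 mm thick, lying on the table; origin at the centre of its underside, z up.
Mind the look-alikes: they are no part of the job. What is shaped like the part that bears tile_mid but purple or red is not meant.

How it is judged:
By the outcome, as a careful person would: the job done as asked, in the order asked, and still so for the second after the job is handed in, with the robot touching nothing.
It also fails if it takes over 42 s, if anything falls off the work surface, if the arm or the gripper's body presses on something with over 40 N, if the wrist force passes 120 N, or if a joint passes its speed limit or range.

## Robot

A 6-joint arm with a two-finger parallel gripper is mounted at the origin on the work surface. World frame = base frame: x ahead of the robot, y to its left, z up, the work surface at z = 0. Lengths are in m, angles in rad, forces in N, time in s.
With the tool pointing down it reaches from about 0.3 to 0.775 m from the base axis. Payload 14.6 kg.
Tool frame: the origin (TCP) lies at the very end of the fingers, on their centre line; the grasp point (between the pads) lies 19 mm behind it (hold_point_z is the distance from the TCP to the grasp point, in m); z points along the fingers, y is the direction in which the jaws open and shut (so a half turn about z gives the same grasp; the last joint's range is limited). The gripper opens to 85 mm and grips with 20 to 120 N. Pads are 22 mm wide; open, the fingers measure 114 mm over their backs; the gripper's body (76 mm by 85 mm) begins 54 mm behind the grasp point. The pads swing forward as they close: fully open they stand 13 mm farther back than shut.
Start: joints at [1.067, 0.3, 1.521, -0, 1.321, -0.067], TCP at [0.233, 0.498, 0.231] pointing down, gripper open.
Joint ranges: [-3.03, 3.03], [-0.79, 2.21], [0.23, 2.52], [-1.04, 4.18], [0, 3.07], [-2.55, 2.55]. Speed limits (rad/s): [2.22, 2.22, 2.57, 3.14, 3.14, 3.14].

## Interface

Orientations are given as [roll, pitch, yaw] about the fixed x, y, z axes, in that order (R = Rz(yaw) Ry(pitch) Rx(roll)).
In Python, from cell import observe, camera, calibration, sign_off, hold_point_z gives the robot as it stands.
- The arm moves only by the tool carry_out, never from a script. Its argument "plan" is a list of rows, each a list of 7 numbers: the turn, a rotation vector about the tool's x, y, z in rad, then the shift along the tool's x, y, z in mm, then the opening, from 0 (shut) to 1 (fully open). In form: [[rx, ry, rz, x, y, z, gripper], ...]. A call has 1 to 12 rows; each row shifts and turns the commanded pose from where the row before left it, along the tool's axes as they then stand; what a row does not reach is not made up. A row lasts 1/8 s, in which the tool goes at most 62.5 mm and 10.7 degrees, less where a joint would pass 70% of its speed; a pose out of reach is approached as far as the arm can. A call with a gripper value outside its range is refused whole. The fingers move at their own pace and stop on an object; "squeeze" is the grip in N (left out, the last holds). Time passes only in rows, so rows that do not move let the fingers close. It gives the time, the measured TCP pose, the force and the opening at its end, in the units of the state.
- observe(): the state, without advancing time (a new reading comes with each control period).
- camera(name): name is "side" or "top"; returns (picture, depth): 480x640x3 uint8, red, green, blue; 480x640 float32, m along the optical axis (not along the pixel's ray), 0 where there is no reading.
- calibration(name): a dict with "intrinsics" (3x3 intrinsics, pixels), "T" (4x4, takes a point from camera to world coordinates). Camera axes: x right, y up, looking along -z (the intrinsics and any distortion apply to the point x, -y, -z); pixel columns grow to the right and rows downward; lengths in m; the calibration is good to about 2 mm. A picture is of the moment at which its call begins. calibration takes no time and is no camera call.
- sign_off(): hands the job in, once; it reports no verdict.
The state is a dict: "time_s": time; "joint_positions": joint angles; "joint_velocities": joint speeds; "tau": joint torques, N m; "tool_pos": TCP position; "tool_rot": TCP orientation; "force": force on the tool from outside, world axes, zero at the start; "ft_torque": the same for the moment, N m; "finger_gap": opening from 0.0 (shut) to 1.0 (fully open).
Only numpy, scipy, OpenCV 4.12 (cv2) and the standard library are available. Lean on these libraries where they do the work, as an engineer would, in place of code of your own. Each camera call takes 0.05 s, during which the arm holds its last target.

## Working session

There is one attempt and no reset: what is moved stays moved. The work goes in short steps, Python scripts to look and compute and a tool call to move; the robot and the scene stay as the last step left them, time stands still between calls to the robot, and variables do not carry over. Pictures are saved under pics/ and viewed, and the job is handed in when it is done.

Besides the shell and the picture viewer there is one more tool, called after ">>>" as name([rows], argument=value, ...), one row to a line, values as JSON. carry_out: Moves the arm, as the interface text tells. Its arguments: {"type":"object","properties":{"plan":{"type":"array","items":{"type":"array","items":{"type":"number"}}},"squeeze":{"type":"number"}},"required":["plan"]}

```bash
mkdir -p pics; cat > h.py <<'E'
import numpy as np, cv2
from cell import *
def snap(n,tag):
    p,d=camera(n); cv2.imwrite(f'pics/{tag}.png',p[:,:,::-1]); np.savez(f'{tag}.npz',p=p,d=d); return p,d
def w(n,d,u,v,z=None):
    c=calibration(n);K=np.array(c['intrinsics']);T=np.array(c['T'])
    ray=np.array([(u-K[0,2])/K[0,0],-(v-K[1,2])/K[1,1],-1.])
    if z is None: s=d[int(v),int(u)]
    else: s=(z-T[2,3])/(T[:3,:3]@ray)[2]
    return T[:3,:3]@(ray*s)+T[:3,3]
E
python3 - <<'E'
from h import *
for n in('side','top'): snap(n,n+'0')
print(observe()); 
for n in('side','top'): print(calibration(n))
print(hold_point_z)
E
```

```text
{'time_s': 0.1, 'joint_positions': array([ 1.06743507e+00,  3.00443385e-01,  1.52151908e+00,  1.57841350e-05,
        1.32067644e+00, -6.66156045e-02]), 'joint_velocities': array([-0.00087865, -0.00129231,  0.0013348 ,  0.00031724, -0.00119784,
       -0.00087174]), 'tau': array([ 4.17306392e-04, -5.44380891e+01, -3.62371087e+01, -9.18042815e-05,
        3.12882214e-03,  7.85854991e-05]), 'tool_pos': array([0.23255492, 0.49819161, 0.23076274]), 'tool_rot': array([-3.14054974e+00, -8.48999073e-05,  2.70484305e+00]), 'force': array([ 0.10210982,  0.73753276, -0.90262644]), 'ft_torque': array([-0.02284617, -0.01318057, -0.00142954]), 'finger_gap': 0.9972726617369557}
{'intrinsics': array([[480.78356367,   0.        , 320.85383057],
       [  0.        , 480.78356367, 232.66563994],
       [  0.        ,   0.        ,   1.        ]]), 'T': array([[ 0.93381062,  0.2484599 , -0.25742069,  0.40406677],
       [-0.35744194,  0.67861333, -0.6416535 , -0.51697284],
       [ 0.01526395,  0.6911958 ,  0.72250632,  0.54509766],
       [ 0.        ,  0.        ,  0.        ,  1.        ]])}
{'intrinsics': array([[473.08801163,   0.        , 323.70661396],
       [  0.        , 473.08801163, 233.04603085],
       [  0.        ,   0.        ,   1.        ]]), 'T': array([[ 0.06827944,  0.97311418, -0.2199698 ,  0.40581492],
       [-0.99763563,  0.06832412, -0.00741386, -0.05123811],
       [ 0.00781471,  0.21995592,  0.97547851,  0.77425045],
       [ 0.        ,  0.        ,  0.        ,  1.        ]])}
0.0187
```

View pics/top0.png

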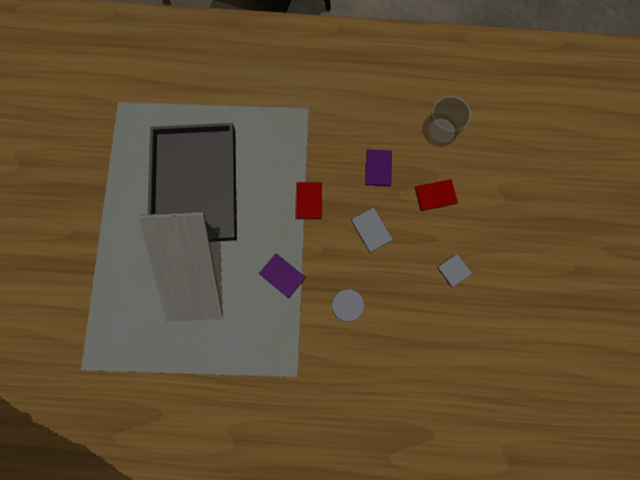

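View pics/side0.png

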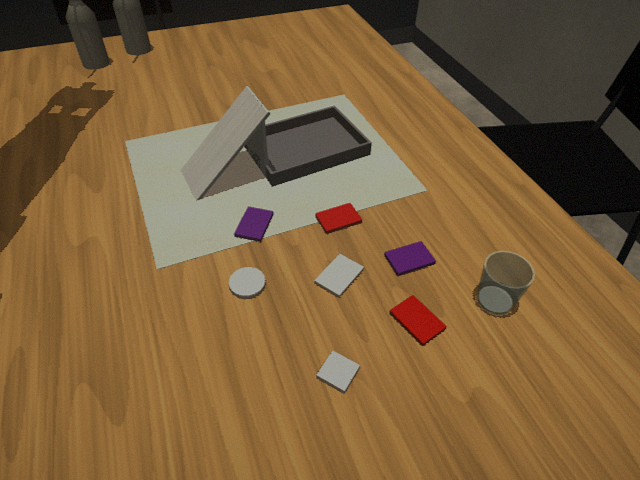

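Whites in the top view: an oblong at (372,230), a square at (455,270) and a disc at (348,305). The ones at (379,167), (436,195), (309,200) and (283,275) are purple or red. The oblong white at (372,230) fits. I'll check it in an enlarged crop and measure it.

```bash
python3 - <<'E'
from h import *
for n,(x0,x1,y0,y1),f in(('top',(330,480,195,325),5),('top',(130,250,110,330),2.7),('side',(170,380,80,210),3.8)):
    p=np.load(n+'0.npz')['p'][y0:y1,x0:x1,::-1]
    cv2.imwrite(f'pics/c_{n}_{x0}.png',cv2.resize(cv2.convertScaleAbs(p,alpha=1.4),None,fx=f,fy=f,interpolation=cv2.INTER_CUBIC))
for n in('top','side'):
    z=np.load(n+'0.npz');p=z['p'].astype(int);d=z['d']
    m=((p.min(2)>105)&(p.max(2)-p.min(2)<45)).astype(np.uint8)
    k,l,s,c=cv2.connectedComponentsWithStats(m)
    for i in range(1,k):
        if 200<s[i,4]<2500:
            ys,xs=np.where(l==i)
            P=np.array([w(n,d,a,b,.009) for a,b in zip(xs,ys)])[:,:2].astype(np.float32)
            r=cv2.minAreaRect(P*1000)
            D=np.array([w(n,d,a,b) for a,b in zip(xs,ys)])
            print(n,c[i],s[i,4],r,np.median(D,0),P.mean(0), p[ys,xs].mean(0))
E
```

```text
side [338.83778626 273.62977099] 1048 ((590.9674682617188, -124.32919311523438), (63.478515625, 43.17716979980469), 32.89528274536133) [ 0.59034763 -0.12487161  0.00840489] [ 0.5904344  -0.12508072] [161.78816794 162.01431298 152.60305344]Traceback (most recent call last):
  File "<stdin>", line 14, in <module>
  File "h.py", line 6, in w
    c=calibration(n);K=np.array(c['intrinsics']);T=np.array(c['T'])
ValueError: time passes only in moves, steps and waits
```

```bash
python3 - <<'E'
from h import *
z=np.load('top0.npz');print(z['p'][230,372],z['p'][270,455],z['p'][305,348],z['p'][280,100])
E
```

```text
[103 105 111] [103 106 111] [104 105 111] [103 105  96]
```

View pics/c_top_330.png

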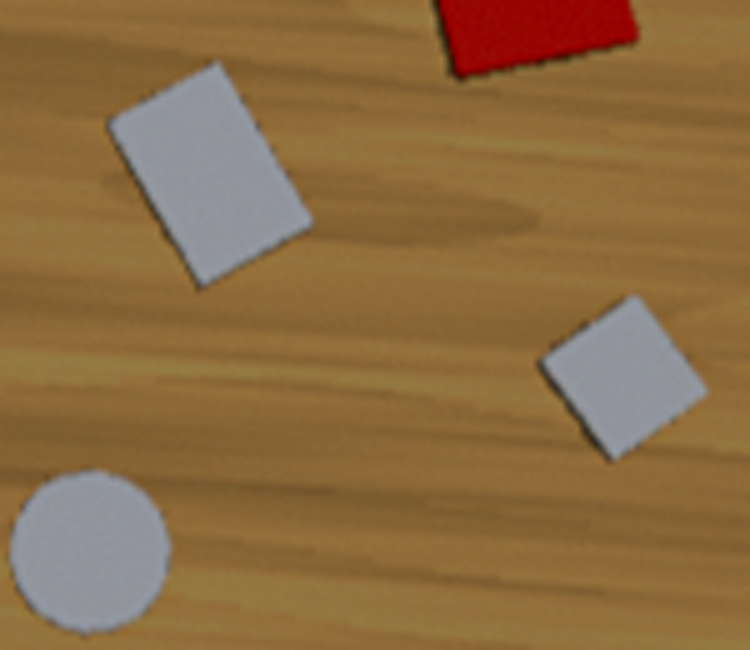

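View pics/c_top_130.png

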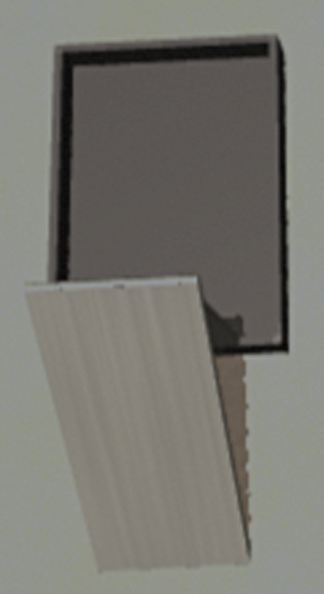

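View pics/c_side_170.png

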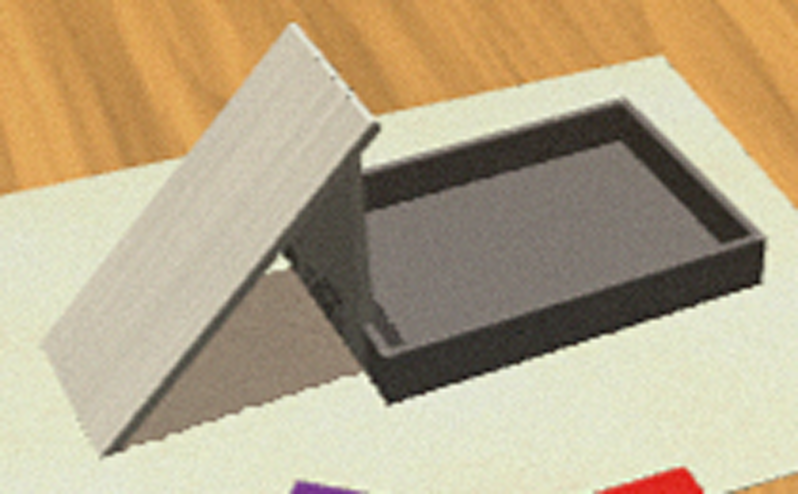

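The crop confirms it: the shape at top (372,230) is oblong, while the other two are square and round. In the top crop the ramp's top edge runs from (25,285) to (197,278), and in the side crop from (291,24) to (379,128).

```bash
cat > h.py <<'E'
import numpy as np, cv2
from cell import *
C={n:calibration(n) for n in('side','top')}
def snap(n,tag):
    p,d=camera(n); cv2.imwrite(f'pics/{tag}.png',p[:,:,::-1]); np.savez(f'{tag}.npz',p=p,d=d); return p,d
def w(n,d,u,v,z=None):
    c=C[n];K=np.array(c['intrinsics']);T=np.array(c['T'])
    ray=np.array([(u-K[0,2])/K[0,0],-(v-K[1,2])/K[1,1],-1.])
    if z is None: s=d[int(v),int(u)]
    else: s=(z-T[2,3])/(T[:3,:3]@ray)[2]
    return T[:3,:3]@(ray*s)+T[:3,3]
E
python3 - <<'E'
from h import *
np.set_printoptions(precision=4,suppress=True)
Q={}
for n,o,f,pts in(('top',(130,110),2.7,dict(e1=(25,285,.13),e2=(197,278,.13),b1=(100,570,0),b2=(248,562,0),t1=(55,45,.028),t2=(278,37,.028),t3=(290,352,.028))),
 ('side',(170,80),3.8,dict(e1=(291,24,.13),e2=(379,128,.13),b1=(43,347,0),b2=(103,455,0),t1=(625,98,.028),t2=(765,238,.028),t3=(388,355,.028)))):
    for k,(a,b,z) in pts.items():
        Q[n,k]=w(n,None,a/f+o[0],b/f+o[1],z); print(n,k,Q[n,k])
    g=lambda k:Q[n,k][:2]
    for a,b in(('e1','e2'),('b1','b2'),('t1','t2'),('t3','t2')):
        v=g(b)-g(a);print(a,b,np.linalg.norm(v),np.degrees(np.arctan2(v[1],v[0])))
    print('mid',(g('e1')+g('e2'))/2,(g('b1')+g('b2'))/2,(g('t1')+g('t2'))/2)
d=np.load('top0.npz')['d']
print([w('top',d,u,216) for u in(145,170,195)])
for n,thr in(('top',85),):
    z=np.load(n+'0.npz');p=z['p'].astype(int)
    m=((p[:,:,2]>p[:,:,0]-5)&(p.min(2)>thr)).astype(np.uint8)
    m=cv2.morphologyEx(m,cv2.MORPH_OPEN,np.ones((3,3)))
    k,l,s,c=cv2.connectedComponentsWithStats(m)
    for i in range(1,k):
        if 300<s[i,4]<2500:
            ys,xs=np.where(l==i)
            P=np.array([w(n,None,a,b,.009) for a,b in zip(xs,ys)])[:,:2].astype(np.float32)
            print(n,c[i],s[i,4],cv2.minAreaRect(P*1000),P.mean(0))
E
```

```text
top e1 [0.5581 0.2136 0.13  ]
top e2 [0.5681 0.1251 0.13  ]
top b1 [0.4181 0.1958 0.    ]
top b2 [0.4288 0.1086 0.    ]
top t1 [0.7382 0.2607 0.028 ]
top t2 [0.7537 0.1216 0.028 ]
top t3 [0.5523 0.0921 0.028 ]
e1 e2 0.08909373325788145 -83.54116365497609
b1 b2 0.08779785346586137 -83.00430131897757
t1 t2 0.1399319212382841 -83.64041414477893
t3 t2 0.20356709382094862 8.33639693988152
mid [0.5631 0.1693] [0.4235 0.1522] [0.746  0.1912]
side e1 [0.5564 0.212  0.13  ]
side e2 [0.5689 0.1192 0.13  ]
side b1 [0.4195 0.193  0.    ]
side b2 [ 0.4314  0.1092 -0.    ]
side t1 [0.7389 0.2597 0.028 ]
side t2 [0.7555 0.1223 0.028 ]
side t3 [0.5606 0.0994 0.028 ]
e1 e2 0.09364200624220598 -82.3234782742183
b1 b2 0.08466008686725353 -81.91375793275077
t1 t2 0.1384254887426161 -83.11539735639396
t3 t2 0.19626355553364078 6.70610233548755
mid [0.5626 0.1656] [0.4255 0.1511] [0.7472 0.191 ]
[array([0.5584, 0.2062, 0.1282]), array([0.5609, 0.1712, 0.1283]), array([0.5633, 0.1361, 0.1285])]
top [139.7565 126.9342] 1565 ((742.8621826171875, 289.2529296875), (76.84312438964844, 112.65664672851562), 72.78
[... 208 characters left out ...]
86.0895385742188, 75.81221008300781), (78.79244995117188, 169.17514038085938), 79.33516693115234) [0.5849 0.0802]
top [126.0727 229.4252] 2173 ((566.43701171875, 283.4021301269531), (78.04289245605469, 139.47164916992188), 87.4708251953125) [0.5619 0.2814]
top [371.5894 229.3575] 923 ((590.5795288085938, -124.49089050292969), (62.224334716796875, 42.64668273925781), 32.36137390136719) [ 0.5903 -0.1244]
top [454.4797 269.9262] 542 ((531.9852905273438, -262.91424560546875), (38.597965240478516, 38.45578384399414), 38.60329818725586) [ 0.5318 -0.2627]
top [347.5759 304.9676] 771 ((463.193603515625, -91.58663940429688), (47.69456481933594, 49.81324768066406), 3.933145523071289) [ 0.4631 -0.0917]
```

The oblong white tile is centred at (0.5905, -0.1245) with its length at 32.6°. The ramp edge's middle is at (0.563, 0.168) and stand x points at about 7°. Next I work out the move rows.

```bash
cat > pl.py <<'E'
import sys
from h import *
from scipy.spatial.transform import Rotation as Rn
def plan(x,y,z,yawdeg,n):
    s=observe();p=np.array(s['tool_pos']);R=Rn.from_euler('xyz',s['tool_rot'])
    G=Rn.from_euler('xyz',[np.pi,0,np.radians(yawdeg)])
    rv=(R.inv()*G).as_rotvec()/n; dp=(np.array([x,y,z])-p)/n*1000
    print('at',s['time_s'],p.round(4),np.round(s['tool_rot'],4),s['force'].round(1),round(s['finger_gap'],3))
    for i in range(n):
        t=R.inv().apply(dp); print(rv.round(4).tolist(),t.round(1).tolist()); R=R*Rn.from_rotvec(rv)
if __name__=='__main__': plan(*map(float,sys.argv[1:5]),int(sys.argv[5]))
E
python3 pl.py 0.5905 -0.1245 0.2 32.6 12
```

```text
at 0.1 [0.2326 0.4982 0.2308] [-3.1405e+00 -1.0000e-04  2.7048e+00] [ 0.1  0.7 -0.9] 0.997
[-0.0001, 0.0001, 0.178] [-49.0, -34.4, 2.6]
[-0.0001, 0.0001, 0.178] [-54.3, -25.2, 2.6]
[-0.0001, 0.0001, 0.178] [-57.9, -15.2, 2.6]
[-0.0001, 0.0001, 0.178] [-59.7, -4.7, 2.6]
[-0.0001, 0.0001, 0.178] [-59.6, 6.0, 2.6]
[-0.0001, 0.0001, 0.178] [-57.6, 16.4, 2.6]
[-0.0001, 0.0001, 0.178] [-53.7, 26.3, 2.6]
[-0.0001, 0.0001, 0.178] [-48.2, 35.4, 2.6]
[-0.0001, 0.0001, 0.178] [-41.2, 43.4, 2.6]
[-0.0001, 0.0001, 0.178] [-32.9, 50.0, 2.6]
[-0.0001, 0.0001, 0.178] [-23.5, 55.1, 2.6]
[-0.0001, 0.0001, 0.178] [-13.4, 58.3, 2.6]
```

>>> carry_out([
  [0,0,0.178,-49,-34.4,2.6,0.63],
  [0,0,0.178,-54.3,-25.2,2.6,0.63],
  [0,0,0.178,-57.9,-15.2,2.6,0.63],
  [0,0,0.178,-59.7,-4.7,2.6,0.63],
  [0,0,0.178,-59.6,6,2.6,0.63],
  [0,0,0.178,-57.6,16.4,2.6,0.63],
  [0,0,0.178,-53.7,26.3,2.6,0.63],
  [0,0,0.178,-48.2,35.4,2.6,0.63],
  [0,0,0.178,-41.2,43.4,2.6,0.63],
  [0,0,0.178,-32.9,50,2.6,0.63],
  [0,0,0.178,-23.5,55.1,2.6,0.63],
  [0,0,0.178,-13.4,58.3,2.6,0.63],
], squeeze=30)

```text
time_s: 1.6
tool_pos: [0.5911, -0.1263, 0.1997]
tool_rot: [-3.141, 0.0, 0.563]
force: [0.8, 1.0, -0.2]
finger_gap: 0.629
```

```bash
python3 pl.py 0.5905 -0.1245 0.06 32.6 4
```

```text
at 1.6 [ 0.5911 -0.1263  0.1997] [-3.1412e+00  3.0000e-04  5.6280e-01] [ 0.8  1.  -0.2] 0.629
[-0.0001, 0.0001, -0.0015] [0.1, -0.4, 34.9]
[-0.0001, 0.0001, -0.0015] [0.1, -0.5, 34.9]
[-0.0001, 0.0001, -0.0015] [0.1, -0.5, 34.9]
[-0.0001, 0.0001, -0.0015] [0.1, -0.5, 34.9]
```

>>> carry_out([
  [0,0,0,0,0,45,0.63],
  [0,0,0,0,0,45,0.63],
  [0,0,0,0,0,45,0.63],
  [0,0,0,0,0,25,0.63],
  [0,0,0,0,0,10,0.63],
  [0,0,0,0,0,0,0.63],
])

```text
time_s: 2.35
tool_pos: [0.5905, -0.1245, 0.0301]
tool_rot: [-3.141, 0.0, 0.569]
force: [0.8, -0.5, -0.0]
finger_gap: 0.631
```

```bash
python3 pl.py 0.5905 -0.1245 0.003 32.6 3; python3 - <<'E'
from h import *
for n,(x0,x1,y0,y1) in(('side',(270,430,170,310)),('top',(300,450,160,290))):
    p,d=snap(n,n+'1'); cv2.imwrite(f'pics/{n}1c.png',cv2.resize(p[y0:y1,x0:x1,::-1],None,fx=4,fy=4,interpolation=cv2.INTER_CUBIC))
E
```

```text
at 2.35 [ 0.5905 -0.1245  0.0301] [-3.1413e+00  3.0000e-04  5.6880e-01] [ 0.8 -0.5 -0. ] 0.631
[-0.0001, 0.0001, -0.0] [0.0, 0.0, 9.0]
[-0.0001, 0.0001, -0.0] [-0.0, 0.0, 9.0]
[-0.0001, 0.0001, -0.0] [-0.0, 0.0, 9.0]
```

View pics/side1c.png

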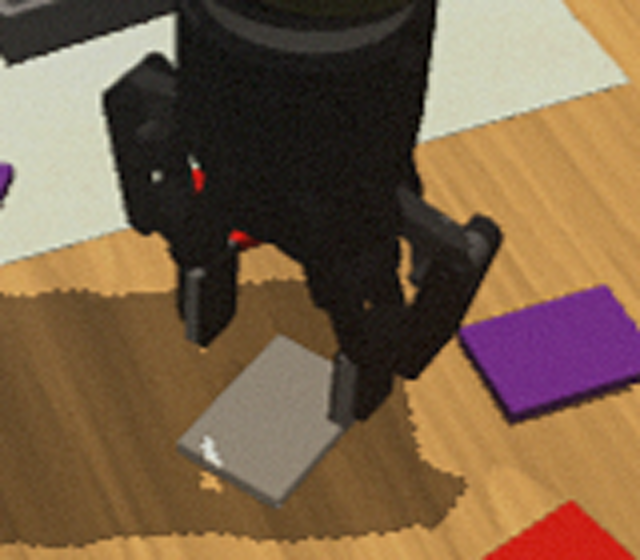

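The fingers straddle the tile's long sides: the pads are at crop (205,300) and (345,390), with the tile between them. Now I go down gently.

>>> carry_out([
  [0,0,0,0,0,12,0.63],
  [0,0,0,0,0,8,0.63],
  [0,0,0,0,0,6,0.63],
  [0,0,0,0,0,2,0.63],
  [0,0,0,0,0,0,0.63],
])

```text
time_s: 3.08
tool_pos: [0.5905, -0.1245, 0.002]
tool_rot: [-3.142, 0.0, 0.569]
force: [-1.3, -0.2, 0.0]
finger_gap: 0.633
```

```bash
python3 - <<'E'
from h import *
p,d=snap('side','side2'); cv2.imwrite('pics/side2c.png',cv2.resize(p[210:310,280:400,::-1],None,fx=6,fy=6,interpolation=cv2.INTER_CUBIC))
E
```

```text
(no output)
```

View pics/side2c.png

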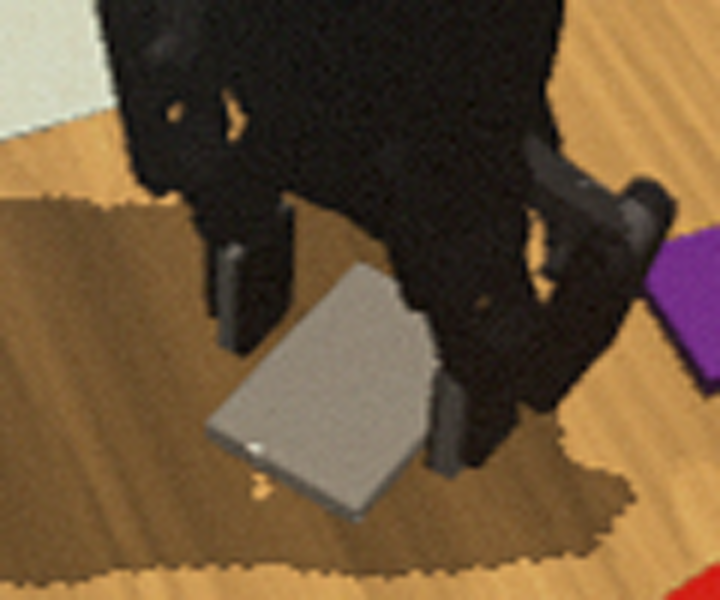

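>>> carry_out([
  [0,0,0,0,0,2,0.63],
  [0,0,0,0,0,0,0.63],
])

```text
time_s: 3.38
tool_pos: [0.5904, -0.1245, 0.0]
tool_rot: [-3.142, 0.0, 0.569]
force: [0.3, -0.2, -0.2]
finger_gap: 0.627
```

>>> carry_out([
  [0,0,0,0,0,1,0.63],
  [0,0,0,0,0,0,0.63],
])

```text
time_s: 3.62
tool_pos: [0.5904, -0.1244, -0.001]
tool_rot: [-3.142, 0.0, 0.569]
force: [-0.6, 0.1, -0.4]
finger_gap: 0.629
```

```bash
python3 - <<'E'
from h import *
p,d=snap('side','side3'); cv2.imwrite('pics/side3c.png',cv2.resize(cv2.convertScaleAbs(p[220:300,300:380,::-1],alpha=1.8),None,fx=7,fy=7,interpolation=cv2.INTER_CUBIC))
# tip height: depth at near finger tip
for v in range(270,296,2): print(v,[np.round(w('side',d,u,v),3).tolist() for u in (354,)])
E
```

```text
270 [[0.597, -0.156, 0.05]]
272 [[0.598, -0.157, 0.046]]
274 [[0.598, -0.156, 0.041]]
276 [[0.598, -0.156, 0.037]]
278 [[0.598, -0.157, 0.033]]
280 [[0.599, -0.156, 0.027]]
282 [[0.599, -0.156, 0.023]]
284 [[0.599, -0.158, 0.02]]
286 [[0.6, -0.157, 0.015]]
288 [[0.599, -0.159, 0.013]]
290 [[0.6, -0.158, 0.007]]
292 [[0.601, -0.156, -0.001]]
294 [[0.599, -0.16, 0.0]]
```

View pics/side3c.png

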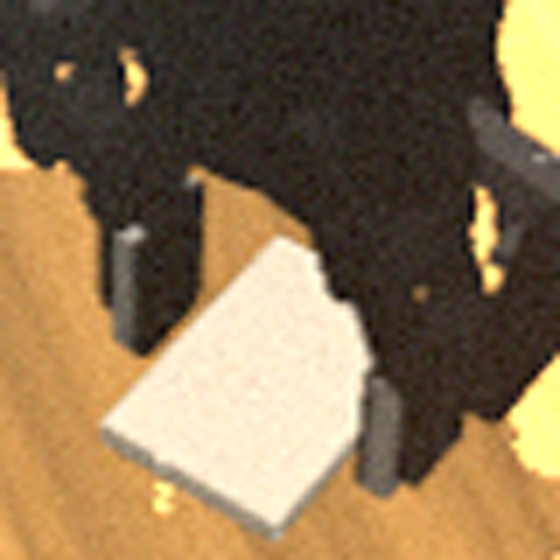

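The near tip's depth reads about 5 mm above the table with no contact force. I go 1.5 mm lower and close.

>>> carry_out([
  [0,0,0,0,0,1.5,0.63],
  [0,0,0,0,0,0,0.45],
  [0,0,0,0,0,0,0.3],
  [0,0,0,0,0,0,0.3],
  [0,0,0,0,0,0,0.3],
], squeeze=30)

```text
time_s: 4.3
tool_pos: [0.591, -0.1247, -0.0018]
tool_rot: [3.14, -0.001, 0.569]
force: [-0.4, -1.1, 6.0]
finger_gap: 0.503
```

>>> carry_out([
  [0,0,0,0,0,-10,0.3],
  [0,0,0,0,0,-20,0.3],
  [0,0,0,0,0,-40,0.3],
  [0,0,0,0,0,-50,0.3],
  [0,0,0,0,0,-50,0.3],
  [0,0,0,0,0,-50,0.3],
  [0,0,0,0,0,-20,0.3],
  [0,0,0,0,0,0,0.3],
])

```text
time_s: 5.3
tool_pos: [0.5907, -0.1245, 0.2401]
tool_rot: [3.139, -0.003, 0.569]
force: [0.8, 0.5, -0.8]
finger_gap: 0.506
```

```bash
python3 - <<'E'
from h import *
p,d=snap('side','side4'); cv2.imwrite('pics/side4c.png',cv2.resize(cv2.convertScaleAbs(p[60:260,240:450,::-1],alpha=1.5),None,fx=3.5,fy=2.9,interpolation=cv2.INTER_CUBIC))
E
```

```text
(no output)
```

View pics/side4c.png

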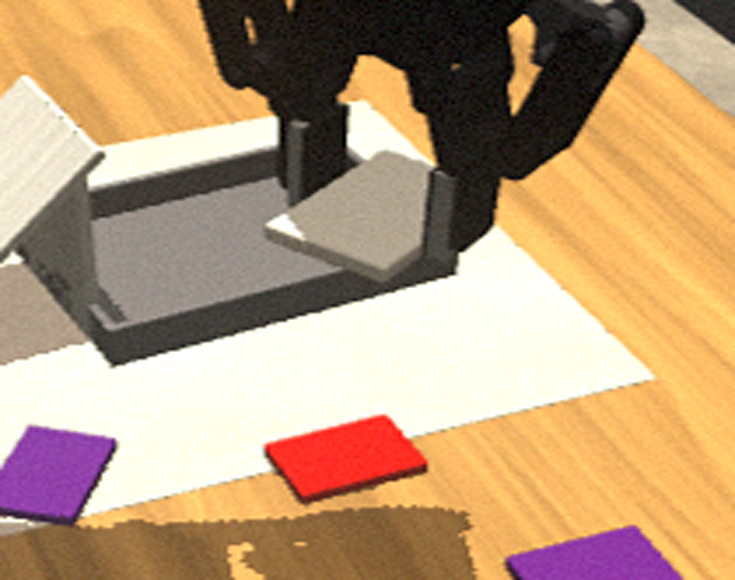

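The tile is held by its long sides, at crop (375,215). I check its level from depth and plan the traverse.

```bash
python3 - <<'E'
from h import *
z=np.load('side4.npz');p=z['p'].astype(int);d=z['d']
P=[]
for v in range(112,152):
  for u in range(320,362):
    X=w('side',d,u,v); 
    if d[v,u]>0 and p[v,u].min()>55 and .235<X[2]<.265: P.append(X)
P=np.array(P);c=P.mean(0);
A=np.c_[P[:,:2]-c[:2],np.ones(len(P))]
for _ in range(4):
    s=np.linalg.lstsq(A,P[:,2],rcond=None)[0];r=P[:,2]-A@s;k=abs(r)<2*r.std();A,P=A[k],P[k]
print(len(P),c,s,r.std(),'slope along len',s[0]*np.cos(.569)+s[1]*np.sin(.569),'wid',-s[0]*np.sin(.569)+s[1]*np.cos(.569))
E
python3 pl.py 0.5799 0.1701 0.24 7.1 6
```

```text
1018 [ 0.5837688  -0.12697561  0.25001658] [0.002961   0.00084754 0.25024703] 0.0004807485851169372 slope along len 0.0029511080526186543 wid -0.0008813517854432465
at 5.35 [ 0.5903 -0.1244  0.2381] [ 3.1409e+00 -6.0000e-04  5.6880e-01] [ 0.5  0.2 -1.4] 0.503
[0.0001, -0.0001, 0.0742] [25.0, -42.3, -0.3]
[0.0001, -0.0001, 0.0742] [21.8, -44.0, -0.3]
[0.0001, -0.0001, 0.0742] [18.5, -45.5, -0.3]
[0.0001, -0.0001, 0.0742] [15.0, -46.8, -0.3]
[0.0001, -0.0001, 0.0742] [11.5, -47.7, -0.3]
[0.0001, -0.0001, 0.0742] [8.0, -48.5, -0.3]
```

Level to within 0.2°, with the underside at about TCP + 2.5 mm.

>>> carry_out([
  [0,0,0.0742,25,-42.3,-0.3,0.3],
  [0,0,0.0742,21.8,-44,-0.3,0.3],
  [0,0,0.0742,18.5,-45.5,-0.3,0.3],
  [0,0,0.0742,15,-46.8,-0.3,0.3],
  [0,0,0.0742,11.5,-47.7,-0.3,0.3],
  [0,0,0.0742,8,-48.5,-0.3,0.3],
  [0,0,0,0,0,0,0.3],
  [0,0,0,0,0,0,0.3],
])

```text
time_s: 6.35
tool_pos: [0.5798, 0.1697, 0.2383]
tool_rot: [3.141, 0.002, 0.124]
force: [-0.2, -0.3, -0.7]
finger_gap: 0.503
```

```bash
python3 pl.py 0.5799 0.1701 0.167 7.1 3
```

```text
at 6.35 [0.5798 0.1697 0.2383] [3.1412e+00 1.8000e-03 1.2440e-01] [-0.2 -0.3 -0.7] 0.503
[0.0001, 0.0006, 0.0002] [0.1, -0.1, 23.8]
[0.0001, 0.0006, 0.0002] [0.1, -0.1, 23.8]
[0.0001, 0.0006, 0.0002] [0.0, -0.1, 23.8]
```

>>> carry_out([
  [0,0,0,0,0,30,0.3],
  [0,0,0,0,0,28,0.3],
  [0,0,0,0,0,13,0.3],
  [0,0,0,0,0,0,0.3],
  [0,0,0,0,0,0,0.3],
])

```text
time_s: 6.98
tool_pos: [0.5807, 0.1699, 0.1696]
tool_rot: [-3.141, -0.002, 0.123]
force: [0.5, 0.1, -0.1]
finger_gap: 0.503
```

```bash
python3 pl.py 0.5799 0.1701 0.167 7.1 1; python3 - <<'E'
from h import *
p,d=snap('side','side5'); cv2.imwrite('pics/side5c.png',cv2.resize(cv2.convertScaleAbs(p[30:210,160:390,::-1],alpha=1.5),None,fx=3.3,fy=3.3,interpolation=cv2.INTER_CUBIC))
P=[]
for v in range(60,130):
  for u in range(235,310):
    X=w('side',d,u,v)
    if d[v,u]>0 and p[v,u].min()>50 and .170<X[2]<.186 and abs(X[0]-.58)<.05 and abs(X[1]-.17)<.04: P.append(X)
P=np.array(P);A=np.c_[P[:,:2]-[.58,.17],np.ones(len(P))]
for _ in range(4):
    s=np.linalg.lstsq(A,P[:,2],rcond=None)[0];r=P[:,2]-A@s;k=abs(r)<2*r.std();A,P=A[k],P[k]
L=(P[:,:2]-[.563,.168])@[np.cos(.124),np.sin(.124)]
print(len(P),s,'stand x range',L.min(),L.max())
E
```

```text
at 6.975 [0.5807 0.1699 0.1696] [-3.1414e+00 -1.6000e-03  1.2330e-01] [ 0.5  0.1 -0.1] 0.503
[-0.0002, -0.0016, -0.0006] [-0.7, -0.3, 2.6]
330 [-0.00324463  0.00757971  0.1797041 ] stand x range -0.013812959199779208 0.050981142705194056
```

View pics/side5c.png

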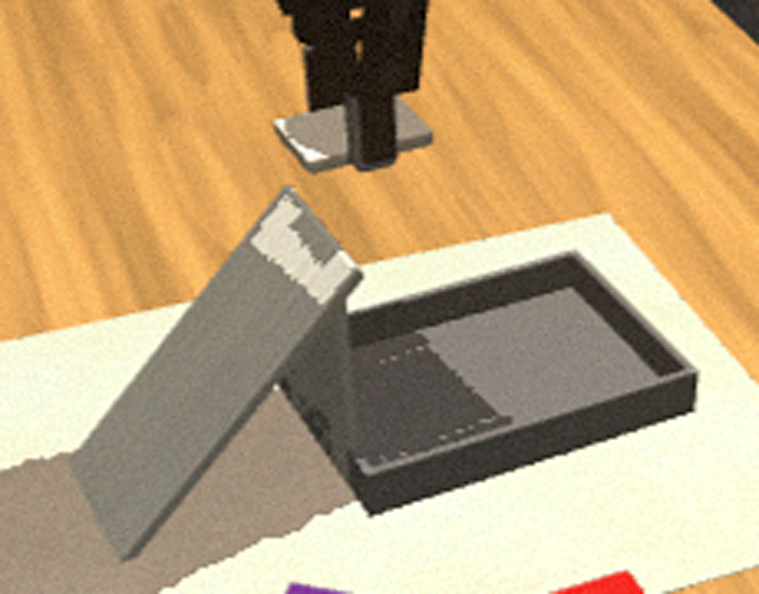

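The tile is level and square. Its centre is about 18 mm beyond the edge and its underside about 40 mm above it, both inside the window, so I release.

>>> carry_out([
  [0,0,0,0,0,0,0.3],
  [0,0,0,0,0,0,0.3],
  [0,0,0,0,0,0,1],
  [0,0,0,0,0,0,1],
  [0,0,0,0,0,0,1],
  [0,0,0,0,0,0,1],
  [0,0,0,0,0,0,1],
  [0,0,0,0,0,0,1],
  [0,0,0,0,0,0,1],
  [0,0,0,0,0,0,1],
])

```text
time_s: 8.28
tool_pos: [0.5802, 0.1701, 0.1684]
tool_rot: [-3.142, 0.0, 0.124]
force: [-0.1, 0.2, -0.4]
finger_gap: 1.003
```

```bash
python3 - <<'E'
from h import *
p,d=snap('side','side6'); cv2.imwrite('pics/side6c.png',cv2.resize(cv2.convertScaleAbs(p[30:210,160:390,::-1],alpha=1.5),None,fx=3.3,fy=3.3,interpolation=cv2.INTER_CUBIC))
E
```

```text
(no output)
```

View pics/side6c.png

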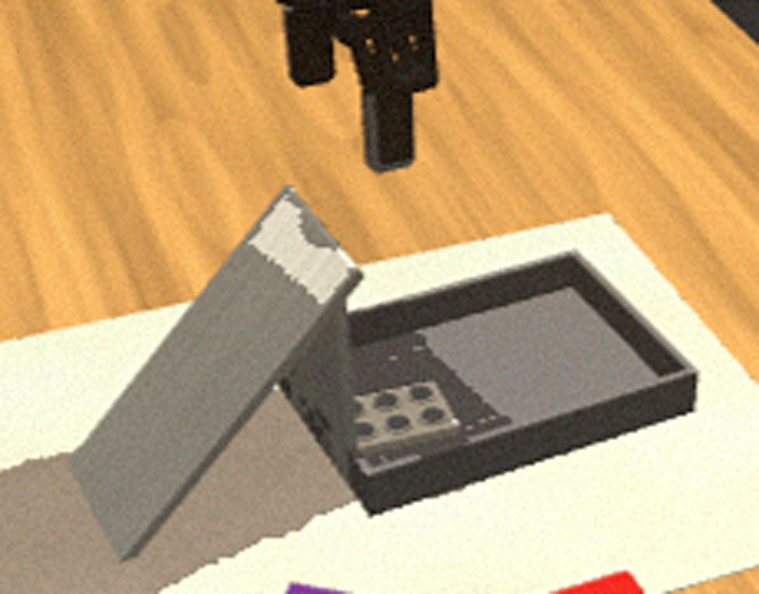

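The tile lies in the tray with its six wells up, around crop (405,420). I raise the arm clear and check that it is flat and that the bystanders haven't moved.

>>> carry_out([
  [0,0,0,0,0,-20,1],
  [0,0,0,0,0,-40,1],
  [0,0,0,0,0,-40,1],
  [0,0,0,0,0,-20,1],
  [0,0,0,0,0,0,1],
])

```text
time_s: 8.95
tool_pos: [0.5805, 0.1702, 0.2897]
tool_rot: [-3.141, -0.003, 0.124]
force: [-0.4, -0.7, -0.8]
finger_gap: 1.003
```

```bash
python3 - <<'E'
from h import *
p,d=snap('side','side7'); cv2.imwrite('pics/side7c.png',cv2.resize(cv2.convertScaleAbs(p[110:190,240:340,::-1],alpha=1.8),None,fx=7,fy=7,interpolation=cv2.INTER_CUBIC))
P=[]
for v in range(140,172):
  for u in range(262,306):
    X=w('side',d,u,v); 
    if p[v,u].min()>70 and .009<X[2]<.03: P.append(X)
P=np.array(P);c=P.mean(0);A=np.c_[P[:,:2]-c[:2],np.ones(len(P))]
for _ in range(5):
    s=np.linalg.lstsq(A,P[:,2],rcond=None)[0];r=P[:,2]-A@s;k=abs(r)<2*r.std();A,P=A[k],P[k]
print(len(P),s,r.std(), 'floor',w('side',d,330,140),'standx',np.round((P[:,:2]-[.563,.168])@[np.cos(.124),np.sin(.124)],3).min(),np.round((P[:,:2]-[.563,.168])@[np.cos(.124),np.sin(.124)],3).max())
z=np.load('side0.npz')['p']; print('bystander diff',np.abs(z[330:400,310:370].astype(int)-p[330:400,310:370]).mean(),np.abs(z[260:305,220:275].astype(int)-p[260:305,220:275]).mean())
print(observe()['time_s'])
E
```

```text
294 [-0.03799652 -0.17160079  0.01518268] 0.002819910662384797 floor [0.70068932 0.18599152 0.00432364] standx -0.012 0.059
bystander diff 5.067857142857143 5.1331986531986535
9.0
```

View pics/side7c.png

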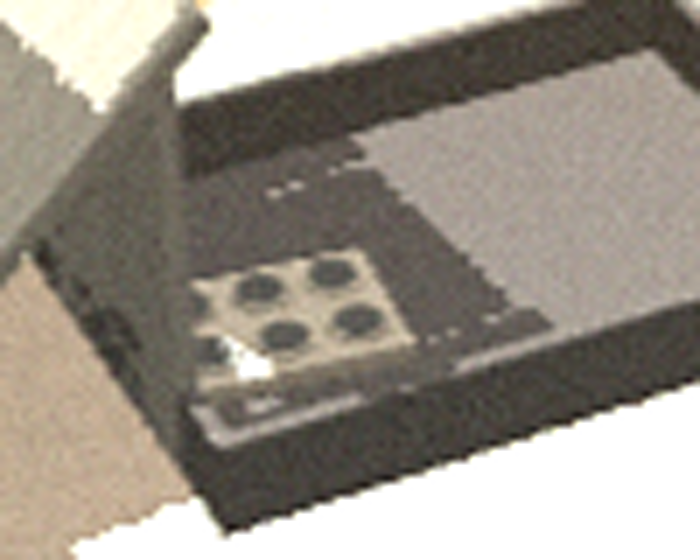

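The plane fit picked up rim pixels and reads as tilted, so I redo it with only the tile's top face, crop polygon (205,285),(355,255),(405,335),(205,375).

```bash
python3 - <<'E'
from h import *
z=np.load('side7.npz');p=z['p'];d=z['d']
m=np.zeros(d.shape,np.uint8);poly=np.array([(205,285),(355,258),(400,332),(205,372)])/7+[240,110]
cv2.fillPoly(m,[np.round(poly).astype(int)],1)
ys,xs=np.where((m>0)&(p.min(2)>75))
P=np.array([w('side',d,u,v) for u,v in zip(xs,ys)]);c=np.median(P,0);A=np.c_[P[:,:2]-c[:2],np.ones(len(P))]
for _ in range(3):
    s=np.linalg.lstsq(A,P[:,2],rcond=None)[0];r=P[:,2]-A@s;print(len(P),c,s,r.std());k=abs(r)<2.2*r.std();A,P=A[k],P[k]
E
```

```text
160 [0.59740786 0.16257659 0.01333795] [-0.06801353 -0.73995823  0.01282052] 0.007421141328939987
160 [0.59740786 0.16257659 0.01333795] [-0.06801353 -0.73995823  0.01282052] 0.007421141328939987
160 [0.59740786 0.16257659 0.01333795] [-0.06801353 -0.73995823  0.01282052] 0.007421141328939987
```

```bash
python3 - <<'E'
from h import *
d=np.load('side7.npz')['d']
for v in range(144,170,2): print(v,[int(round(1000*w('side',d,u,v)[2])) for u in range(262,308,3)])
E
```

```text
144 [70, 71, 6, 5, 6, 7, 6, 4, 7, 4, 5, 6, 5, 4, 5, 6]
146 [64, 68, 5, 6, 5, 4, 4, 5, 14, 14, 7, 6, 6, 6, 7, 5]
148 [60, 63, 7, 5, 6, 12, 13, 14, 15, 14, 12, 5, 6, 6, 7, 6]
150 [57, 59, 14, 13, 15, 13, 13, 14, 13, 14, 11, 6, 6, 6, 5, 6]
152 [52, 55, 14, 12, 15, 14, 14, 12, 12, 14, 12, 13, 5, 5, 6, 5]
154 [46, 49, 13, 12, 13, 13, 14, 12, 12, 14, 16, 13, 8, 5, 5, 6]
156 [43, 46, 12, 14, 14, 14, 14, 14, 13, 15, 14, 14, 5, 4, 5, 7]
158 [38, 43, 14, 14, 12, 14, 15, 15, 13, 15, 15, 13, 13, 5, 5, 7]
160 [30, 40, 15, 12, 11, 13, 13, 13, 14, 12, 12, 11, 8, 5, 6, 6]
162 [28, 36, 15, 15, 14, 13, 14, 13, 11, 9, 7, 6, 6, 5, 28, 27]
164 [22, 31, 13, 13, 12, 11, 9, 7, 5, 5, 5, 27, 27, 25, 26, 23]
166 [17, 27, 28, 9, 7, 7, 6, 6, 5, 28, 28, 28, 25, 23, 22, 20]
168 [12, 21, 28, 6, 4, 6, 6, 26, 26, 26, 25, 23, 21, 20, 18, 14]
```

```bash
python3 - <<'E'
from h import *
p,d=snap('top','top7'); cv2.imwrite('pics/top7c.png',p[:,:,::-1])
E
```

```text
(no output)
```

View pics/top7c.png

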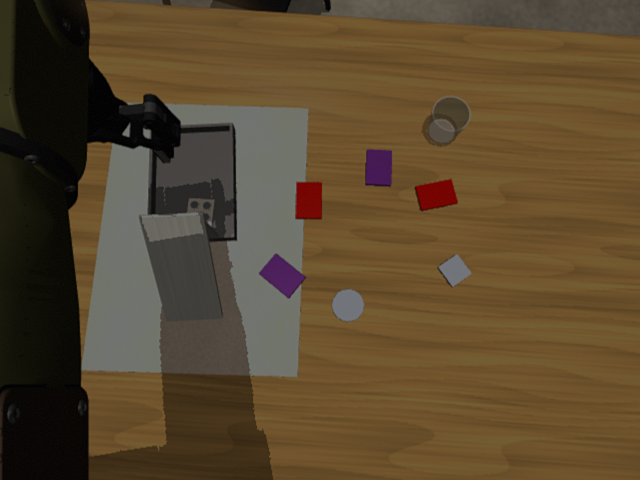

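The tile's face is uniformly 12–15 mm high on a floor at 5–6 mm, so it lies flat (the tile is 9 mm thick). In the top view its wells show at (200,207), and the square (455,270) and disc (348,305) are unmoved.

```bash
python3 -c "
from cell import *
print(sign_off())"
```

```text
the job is handed in; nothing more can be done
None
```

The spotting tile flipped on the first drop and now lies wells-up and flat in the grey tray. I handed the job in at about 9 s.

**What I did:** I gripped the white oblong tile by its long sides, lifted it and turned it square to the ramp edge. I let it go level, with its centre about 18 mm beyond the edge and its underside about 40 mm above it. Then I raised the open gripper about 12 cm clear.

**Last checks:**
- **Flatness:** Depth on the tile's upper face reads an even 12–15 mm (a few noisier pixels) over a tray floor at about 5–6 mm, which fits a 9 mm tile lying flat. Two earlier plane fits came out tilted with large scatter because ramp and rim pixels got into them. I discarded them in favour of the point-by-point heights.
- **Wells-up:** The wells face up in both camera views.
- **Bystanders:** The square tile and the disc are at the same pixels as at the start.

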